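# Seal the dowel canister and draw off its outer cap

## Robot

A 6-joint arm with a two-finger parallel gripper is mounted at the origin on a cart in front of the work surface, level with it; the furniture and walls round the work are solid. World frame = base frame: x ahead of the robot, y to its left, z up, the work surface at z = 0. Lengths are in mm, angles in rad, forces in N, time in s.
With the tool pointing down it reaches from about 350 to 875 mm from the base axis. Payload 4.2 kg.
Tool frame: the origin (TCP) lies at the very end of the fingers, on their centre line; the grasp point (between the pads) lies 19 mm behind it (arm.grip_point_offset is the distance from the TCP to the grasp point, in mm); z points along the fingers, y is the direction in which the jaws open and shut (so a half turn about z gives the same grasp; the last joint's range is limited). The gripper opens to 85 mm and grips with 20 to 120 N. Pads are 22 mm wide; open, the fingers measure 114 mm over their backs; the gripper's body (76 mm by 85 mm) begins 54 mm behind the grasp point. The pads swing forward as they close: fully open they stand 13 mm farther back than shut.
Start: joints at [1.497, 0.385, 0.008, 0, -1.194, -0.259], TCP at [204.149, 590.697, 231.312] pointing down, gripper open.
Joint ranges: [-3.14, 3.14], [-1.21, 2.06], [-1.07, 1.41], [-3.16, 2.05], [-2.99, -0.16], [-3.1, 3.1]. Speed limits (rad/s): [2.79, 2.79, 3.14, 3.14, 3.14, 3.14].

## Interface

Orientations are given as a unit quaternion [x, y, z, w].
In Python, from bench import arm gives the robot as it stands.
- The arm moves only by the tool drive_tool, never from a script. Its argument "steps" is a list of rows, each a list of 5 numbers: the shift along the tool's x, y, z in m, then the turn about the tool's z in degrees, then the finger opening in m, from 0 to 0.0854. A call has 1 to 20 rows; each row shifts and turns the commanded pose from where the row before left it, along the tool's axes as they then stand; what a row does not reach is not made up. A row lasts 1/10 s, in which the tool goes at most 50 mm and 8.59 degrees, less where a joint would pass 70% of its speed; a pose out of reach is approached as far as the arm can. A call is refused whole if a number of a shift passes 0.05 or a number of a turn 8.59, either way. A call with a gripper value outside its range is refused whole. The fingers move at their own pace and stop on an object; the grip force is fixed at half the most. Time passes only in rows, so rows that do not move let the fingers close. It gives the time, the measured TCP pose, the force and the opening at its end, in the units of the state.
- arm.read_state(): the state, without advancing time (a new reading comes with each control period).
- arm.get_image(name): name is "side" or "top"; returns (picture, depth): 400x640x3 uint8, blue, green, red; 400x640 float32, mm along the optical axis (not along the pixel's ray), 0 where there is no reading.
- arm.camera_params(name): a dict with "K" (3x3 intrinsics, pixels), "world_to_cam" (4x4, takes a point from world to camera coordinates). Camera axes: x right, y up, looking along -z (the intrinsics and any distortion apply to the point x, -y, -z); pixel columns grow to the right and rows downward; lengths in mm; the calibration is good to about 2 mm. A picture is of the moment at which its call begins. camera_params takes no time and is no camera call.
- arm.job_done(): hands the job in, once; it reports no verdict.
The state is a dict: "clock": time; "joints": joint angles; "joint_vel": joint speeds; "joint_efforts": joint torques, N m; "position": TCP position; "ee_rot": TCP orientation; "contact_force": force on the tool from outside, world axes, zero at the start; "wrist_torque": the same for the moment, N m; "gripper_width": finger opening in mm.
Only numpy, scipy, OpenCV 4.12 (cv2) and the standard library are available. Lean on these libraries where they do the work, as an engineer would, in place of code of your own. Each camera call takes 0.05 s, during which the arm holds its last target.

## Task

The dowel canister stands open on the bench: pick up its lid set by the grip bar of the outer cap (the inner lid is clipped up inside the cap), lower it squarely onto the open canister and press down firmly until the inner lid has snapped fully home in the mouth. Then lift the outer cap alone off again, leaving the inner lid seated and undisturbed so that the seal can be inspected, and finish still holding the cap in the gripper, upright, about 10 cm above where it sat on the canister. Nothing else on the bench may be shifted, and the canister stays upright where it is.

Things in the scene. Friction and masses are not known exactly. Their poses are not given: they have to be found in the camera images.
- canister: the open canister: plain steel cylinder with a black moulded neck and an open mouth in which wooden dowels show; 88 mm outside diameter, 80 mm tall, 1.5 kg, loose on the bench. Origin at the centre of its underside, z up. With the inner lid home and the cap still down on it, the cap's origin is 59 mm and the inner lid's origin 62 mm above this origin
- canister_mouth (a point): centre of the canister's mouth (76 mm inside diameter), level with the rim, 80 mm above the canister's origin. Four sprung steel balls just below the rim stand 3.5 mm into the mouth and catch the inner lid: pressing it past them takes a push of about 9 N over the last 10 mm, then it snaps down until its flange lies on the rim; pulling it out again takes about 10 N
- outer_cap: outer cap of the lid set, plain steel, standing mouth down on its skirt, 0.19 kg: skirt 97 mm across, flared at the foot to 105 mm (100 mm inside, narrowing to 92 mm inside within 12 mm, so it slips over the canister), flat top 41 mm above the foot. Origin at the centre of the skirt's foot, z up. Four light sprung balls inside hold the inner lid by its stud and let go at a pull of about 4 N
- cap_grip (a point): middle of the black grip bar on top of the cap: bar 64 mm long (along the cap's x), 20 mm wide (along its y; pinch it here), from 41 to 69 mm above the cap's origin; this point is 55.5 mm above that origin
- inner_lid: inner lid, grey plastic, hidden inside the cap at the start, 0.07 kg: tapered plug (62 mm diameter at its foot, 73 mm at its widest), flange of 84 mm diameter and 3 mm thickness, its underside 18 mm above the foot, and a stud on top, 34 mm overall. Origin at the centre of the plug's foot, z up; clipped in the cap it lies about 2.6 mm above the cap's origin, on the same axis
- closed_canister: a second canister of the same make that is already closed, with an identical cap and grip bar on it (128 mm tall in all); leave it alone. Origin at the centre of its underside
- tape_measure: yellow tape measure, 36x72x66 mm, origin at the centre of its underside; leave alone
- spanner: small combination spanner, 29x164x7 mm, origin at the centre of its underside; leave alone

How it is judged:
By the outcome, as a careful person would: the job done as asked, in the order asked, and still so for the second after the job is handed in, while the arm keeps its last pose, push and grip.
It also fails if it takes over 45 s, if anything falls off the work surface, if the arm or the gripper's body presses on something with over 40 N, if the wrist force passes 120 N, or if a joint passes its speed limit or range.

## Working session

There is one attempt and no reset: what is moved stays moved. The work goes in short steps, Python scripts to look and compute and a tool call to move; the robot and the scene stay as the last step left them, time stands still between calls to the robot, and variables do not carry over. Pictures are saved under pics/ and viewed, and the job is handed in when it is done.

Besides the shell and the picture viewer there is one more tool, called as name([rows], argument=value, ...), one row to a line, values as JSON. drive_tool: Moves the arm, as the interface text tells. Its arguments: {"type":"object","properties":{"steps":{"type":"array"}},"required":["steps"]}

```bash
mkdir -p pics; ls
python3 - <<'E'
from bench import arm
import cv2,numpy as np
s=arm.read_state();print(s)
for n in("side","top"):
    im,d=arm.get_image(n);cv2.imwrite(f"pics/{n}0.png",im);np.save(f"pics/{n}0.npy",d);p=arm.camera_params(n);print(n,p,d.min(),d.max())
E
```

```text
pics
{'clock': 0.0, 'joints': array([ 1.49660373e+00,  3.85572878e-01,  6.59940650e-03, -4.69926959e-04,
       -1.19401924e+00, -2.58572860e-01]), 'joint_vel': array([ 9.49621577e-05, -8.85390434e-04,  1.26828850e-03,  8.81514809e-04,
       -5.89959059e-04,  1.14197039e-03]), 'joint_efforts': array([-5.70950033e-04, -3.92287266e+01,  1.88401294e+01,  4.18614283e+00,
       -4.65566962e-03, -9.57383293e-06]), 'position': array([203.97539079, 590.14667341, 230.20572154]), 'ee_rot': array([ 9.86175317e-01, -1.65701508e-01, -1.16360458e-04,  1.11363314e-03]), 'contact_force': array([-0.31638794, -0.07794003,  0.36139696]), 'wrist_torque': array([ 0.04899388,  0.01342229, -0.05195792]), 'gripper_width': 85.57086149208294}
side {'K': array([[372.68256135,   0.        , 320.51004546],
       [  0.        , 372.68256135, 201.91751404],
       [  0.        ,   0.        ,   1.        ]]), 'world_to_cam': array([[ 5.86455045e-01,  8.09973208e-01, -3.72587606e-03,
        -4.70030229e+02],
       [-3.32327115e-01,  2.44808820e-01,  9.10838806e-01,
         3.53119347e+01],
       [ 7.38667157e-01, -5.32927803e-01,  4.12745427e-01,
        -1.18492496e+03],
       [ 0.00000000e+00,  0.00000000e+00,  0.00000000e+00,
         1.00000000e+00]])} 0.0 3999.7783
top {'K': array([[417.33808526,   0.        , 319.70241366],
       [  0.        , 417.33808526, 201.94743756],
       [  0.        ,   0.        ,   1.        ]]), 'world_to_cam': array([[-1.62201266e-02, -9.99853776e-01, -5.41606288e-03,
         2.13343855e+02],
       [ 9.92356004e-01, -1.67607838e-02,  1.22264624e-01,
        -5.19005563e+02],
       [-1.22337524e-01, -3.39151482e-03,  9.92482759e-01,
        -8.65763798e+02],
       [ 0.00000000e+00,  0.00000000e+00,  0.00000000e+00,
         1.00000000e+00]])} 0.0 1967.225
```

View pics/top0.png

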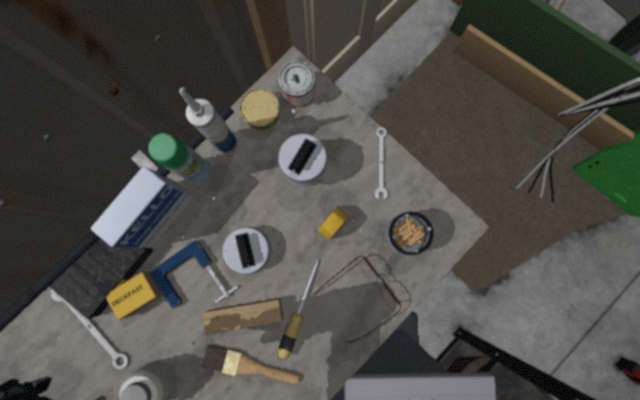

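View pics/side0.png

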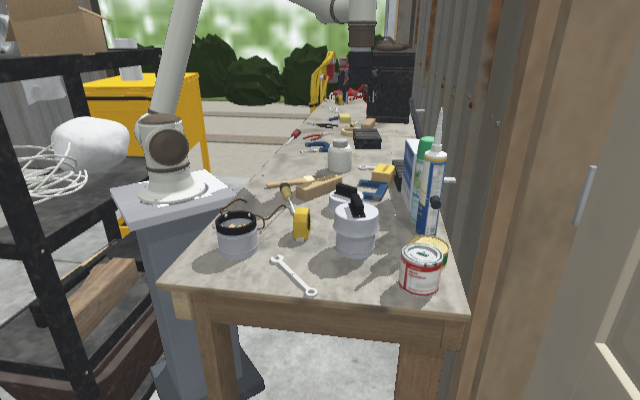

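The top view shows the open canister at (409,232), a capped object at (302,158), which the side view shows is tall (the closed canister), and a capped object at (246,250), which should be the lid set. The tape is at (333,222) and the spanner at (381,163). I'll measure these next.

```bash
cat > h.py <<'E'
import numpy as np,cv2
from bench import arm
def ray(n,u,v):
    p=arm.camera_params(n);K=p["K"];M=p["world_to_cam"]
    d=np.array([(u-K[0,2])/K[0,0],-(v-K[1,2])/K[1,1],-1.])
    R=M[:3,:3];c=-R.T@M[:3,3];return c,R.T@d
def onz(n,u,v,z):
    c,d=ray(n,u,v);return c+d*(z-c[2])/d[2]
def cloud(n,d):
    p=arm.camera_params(n);K=p["K"];M=p["world_to_cam"]
    v,u=np.mgrid[:400,:640]
    P=np.stack([(u-K[0,2])/K[0,0]*d,-(v-K[1,2])/K[1,1]*d,-d],-1)
    return (P-M[:3,3])@M[:3,:3]
def proj(n,P):
    p=arm.camera_params(n);K=p["K"];M=p["world_to_cam"]
    c=M[:3,:3]@np.array(P)+M[:3,3];return K[0,0]*c[0]/-c[2]+K[0,2],K[1,1]*-c[1]/-c[2]+K[1,2]
E
python3 - <<'E'
from h import *
im=cv2.imread("pics/top0.png");d=np.load("pics/top0.npy");C=cloud("top",d)
print("table z",np.median(C[180:220,350:370,2]))
for nm,u,v in(("cap",246,250),("closed",302,158),("can",409,232)):
    w=im[v-40:v+40,u-40:u+40];c=C[v-40:v+40,u-40:u+40]
    m=w.max(2)<45
    m2=m.astype(np.uint8)
    n,l,st,ce=cv2.connectedComponentsWithStats(m2)
    k=1+np.argmax(st[1:,4]);mm=l==k
    ctr=ce[k]+[u-40,v-40];print(nm,st[k],ctr,"z med",np.median(c[mm][:,2]),"xy med depth",c[mm][:,:2].mean(0))
    r=cv2.minAreaRect(np.argwhere(mm)[:,::-1].astype(np.float32));print(r)
    cs,_=cv2.findContours(mm.astype(np.uint8),cv2.RETR_EXTERNAL,cv2.CHAIN_APPROX_NONE)
    print(cv2.fitEllipse(max(cs,key=len)))
    print("z of region", [np.round(np.percentile(c[...,2],q)) for q in(5,50,75,90,99)])
o=[cv2.resize(im[v-40:v+40,u-40:u+40],(400,400),interpolation=cv2.INTER_NEAREST) for u,v in((246,250),(409,232))]
cv2.imwrite("pics/crop0.png",np.hstack(o))
E
```

```text
table z 0.34384017926959876
cap [ 31  24  17  33 329] [245.13677812 249.88449848] z med 68.71752294041526 xy med depth [422.13068744 357.96950218]
((39.25214385986328, 40.05901336669922), (30.898178100585938, 10.839841842651367), 76.60750579833984)
((39.15898895263672, 40.00339126586914), (11.08802604675293, 38.541770935058594), 166.83811950683594)
z of region [np.float64(-2.0), np.float64(1.0), np.float64(39.0), np.float64(43.0), np.float64(71.0)]
closed [ 28  23  25  32 352] [302.34943182 156.05681818] z med 126.94155953767057 xy med depth [602.19416446 236.89621809]
((40.367645263671875, 38.22058868408203), (11.147406578063965, 32.58473205566406), 30.963754653930664)
((40.323143005371094, 38.05659866333008), (11.505183219909668, 39.457027435302734), 30.823890686035156)
z of region [np.float64(-2.0), np.float64(1.0), np.float64(98.0), np.float64(101.0), np.float64(130.0)]
can [ 21  23  26  39 105] [396.0952381  236.94285714] z med 79.96664131431207 xy med depth [443.05962117  51.86805011]
((30.54246711730957, 44.89336395263672), (40.48585891723633, 18.82368278503418), 71.1139144897461)
((42.112693786621094, 40.97830581665039), (40.16421890258789, 41.81459426879883), 113.87957000732422)
z of region [np.float64(-2.0), np.float64(1.0), np.float64(8.0), np.float64(59.0), np.float64(82.0)]
```

View pics/crop0.png

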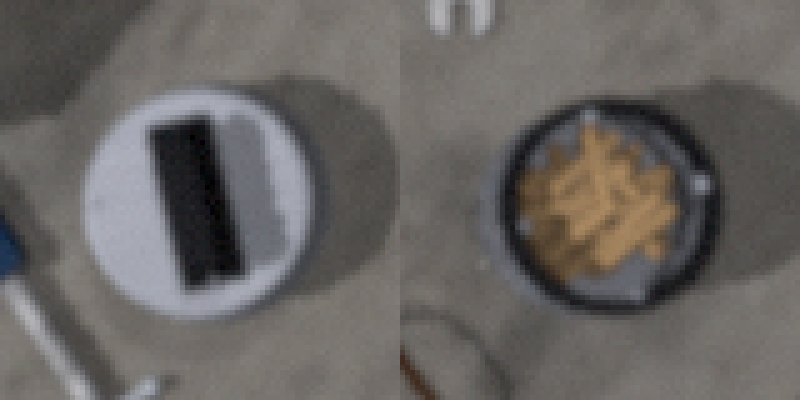

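Run:
```python
from h import *
def circ(xy):
    A=np.c_[2*xy,np.ones(len(xy))];s=np.linalg.lstsq(A,(xy**2).sum(1),rcond=None)[0]
    r=np.sqrt(s[2]+s[0]**2+s[1]**2);return s[:2].round(1),r.round(1),np.std(np.linalg.norm(xy-s[:2],axis=1)-r).round(2)
T=cv2.imread("pics/top0.png");d=np.load("pics/top0.npy");C=cloud("top",d)
# rays: dark ring around can mouth -> outer contour on z=80
def outer(n,im,m,z):
    cs,_=cv2.findContours(m.astype(np.uint8),cv2.RETR_EXTERNAL,cv2.CHAIN_APPROX_NONE)
    c=max(cs,key=cv2.contourArea)[:,0];h=cv2.convexHull(c)[:,0]
    xy=np.array([onz(n,*p,z)[:2] for p in c]);hh=np.array([onz(n,*p,z)[:2] for p in h])
    return circ(xy),circ(hh),len(c)
m=np.zeros((400,640),bool);w=T[187:277,364:454];m[187:277,364:454]=(w.max(2)<50)
m=cv2.morphologyEx(m.astype(np.uint8),cv2.MORPH_CLOSE,np.ones((3,3)))
print("can rim top ray",outer("top",T,m,80))
# bar
w=T[220:280,216:276];m=np.zeros((400,640),np.uint8);m[220:280,216:276]=w.max(2)<45
cs,_=cv2.findContours(m,cv2.RETR_EXTERNAL,cv2.CHAIN_APPROX_NONE);c=max(cs,key=cv2.contourArea)
r=cv2.minAreaRect(np.array([onz("top",*p,69)[:2] for p in c[:,0]],np.float32));print("bar",r,cv2.boxPoints(r))
# depth selections
for nm,u,v,a,b in(("can",409,232,72,90),("captop",246,250,36,47),("closedtop",302,158,93,105)):
    s=np.s_[v-38:v+38,u-38:u+38];c=C[s];mm=((c[...,2]>a)&(c[...,2]<b)).astype(np.uint8)
    cs,_=cv2.findContours(mm,cv2.RETR_EXTERNAL,cv2.CHAIN_APPROX_NONE);q=max(cs,key=cv2.contourArea)[:,0]
    hq=cv2.convexHull(q)[:,0]
    z=np.median(c[mm>0][:,2]);zz={"can":80,"captop":41,"closedtop":100}[nm]
    xy=np.array([onz("top",u-38+p[0],v-38+p[1],zz)[:2] for p in hq])
    print(nm,z,circ(xy))
bm=(C[...,2]>60)&(C[...,2]<80);s=np.zeros_like(bm);s[220:280,216:276]=1;bm&=s
P=C[bm][:,:2];print("bar depth",cv2.minAreaRect(P.astype(np.float32)),P.mean(0))
S=cv2.imread("pics/side0.png");D=cloud("side",np.load("pics/side0.npy"))
print(proj("side",(446,51,80)),proj("side",(422,358,55)))
cv2.imwrite("pics/s1.png",cv2.resize(S[170:270,190:390],(800,400),interpolation=cv2.INTER_NEAREST))
```

```text
can rim top ray ((array([450.9,  22.4]), np.float64(40.5), np.float64(1.64)), (array([450.5,  24.3]), np.float64(41.1), np.float64(0.45)), 108)
bar ((422.0144958496094, 357.9049072265625), (62.66748809814453, 21.938156127929688), 13.826155662536621) [[388.9673  361.0681 ]
 [394.21002 339.76562]
 [455.0617  354.7417 ]
 [449.81897 376.0442 ]]
can 79.56374686147518 (array([452. ,  21.6]), np.float64(44.3), np.float64(0.34))
captop 41.46090325056352 (array([423.3, 363.3]), np.float64(48.1), np.float64(0.15))
closedtop 99.80805844374487 (array([607.1, 238.9]), np.float64(48.2), np.float64(0.2))
bar depth ((423.3519287109375, 363.66802978515625), (63.89992904663086, 20.315570831298828), 13.645904541015625) [423.12506141 362.76213004]
(np.float64(247.05569378831183), np.float64(214.00352557319334)) (np.float64(344.5680363279131), np.float64(190.17557778799005))
```

View pics/s1.png

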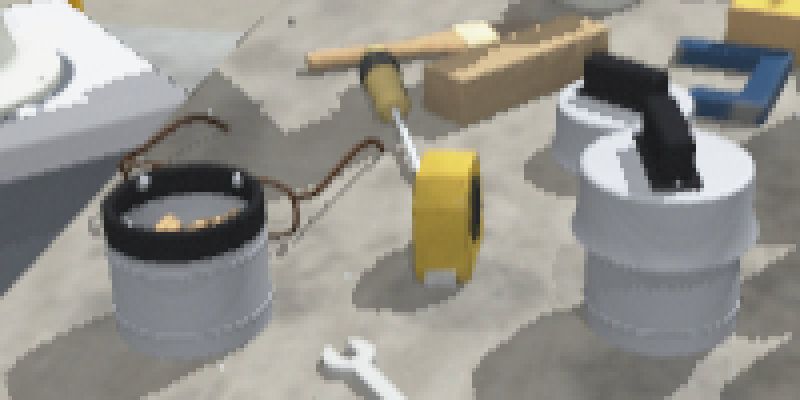

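Run:
```python
from h import *
T=cv2.imread("pics/top0.png");C=cloud("top",np.load("pics/top0.npy"))
S=cv2.imread("pics/side0.png");D=cloud("side",np.load("pics/side0.npy"))
def ov(I,C,u0,v0,w,h,k,bands):
    m=I[v0:v0+h,u0:u0+w];z=C[v0:v0+h,u0:u0+w,2]
    b=cv2.resize(m,None,fx=k,fy=k,interpolation=cv2.INTER_NEAREST)
    for (a,e),col in bands:
        q=cv2.resize(((z>a)&(z<e)).astype(np.uint8),None,fx=k,fy=k,interpolation=cv2.INTER_NEAREST)
        cs,_=cv2.findContours(q,cv2.RETR_EXTERNAL,cv2.CHAIN_APPROX_NONE);cv2.drawContours(b,cs,-1,col,1)
    return b
a=ov(T,C,206,210,80,80,5,[((60,80),(0,0,255)),((35,80),(0,255,0))])
b=ov(T,C,369,192,80,80,5,[((72,90),(0,0,255))])
cv2.imwrite("pics/ov.png",np.hstack([a,b]))
c=ov(S,D,200,160,200,100,4,[((20,400),(0,0,255))]);cv2.imwrite("pics/ovs.png",c)
print(np.round(C[250,228:268,2]))
print([tuple(np.round(proj("side",p))) for p in((452,22,80),(450.5,24.3,80),(423,363,69),(422,358,69))])
```

```text
[39. 41. 43. 43. 41. 43. 39. 41. 40. 41. 68. 68. 72. 72. 71. 67. 70. 70.
 68. 69. 65. 50. 43. 44. 39. 40. 41. 41. 41. 41. 41. 41. 40. 41. 40. 45.
 42. 42. 40. 41.]
[(np.float64(236.0), np.float64(218.0)), (np.float64(237.0), np.float64(218.0)), (np.float64(346.0), np.float64(185.0)), (np.float64(345.0), np.float64(186.0))]
```

View pics/ov.png

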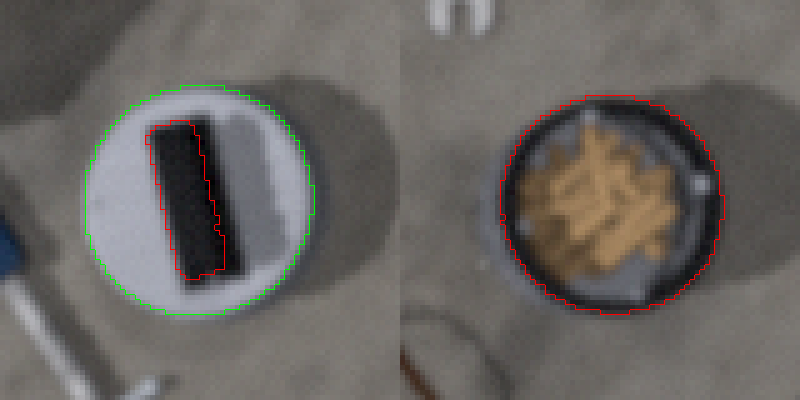

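View pics/ovs.png

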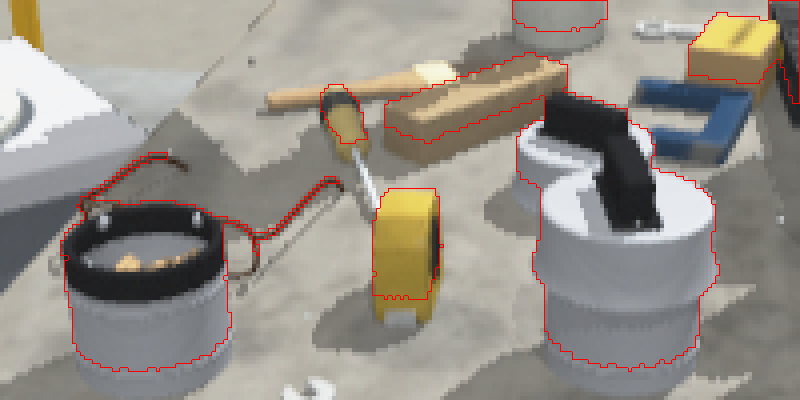

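The dark mask takes in the bar's side, so I'm using the depth outlines instead. They put the lid set at (423.3, 363.4) with the bar along +13.7°, and the mouth at (452, 21.6). The side view agrees, since the mouth projects to (236,218). Next I'll turn the tool and move above the bar.

drive_tool([
  [0, 0, 0, -8.2, 0.085],
  [0, 0, 0, -8.2, 0.085],
  [0, 0, 0, -8.2, 0.085],
  [0, 0, 0, -8.2, 0.085],
  [0.01, 0.017, 0, 0, 0.085],
  [0.01, 0.017, 0, 0, 0.085],
  [0.01, 0.017, 0, 0, 0.085],
  [0.01, 0.017, 0, 0, 0.085],
  [0.01, 0.017, 0, 0, 0.085],
  [0.01, 0.017, 0, 0, 0.085],
  [0.01, 0.017, 0, 0, 0.085],
  [0.01, 0.017, 0, 0, 0.085],
  [0.01, 0.017, 0, 0, 0.085],
  [0.01, 0.017, 0, 0, 0.085],
  [0.01, 0.017, 0, 0, 0.085],
  [0.01, 0.017, 0, 0, 0.085],
  [0.01, 0.017, 0, 0, 0.085],
  [0.01, 0.017, 0, 0, 0.085],
  [0.01, 0.017, 0, 0, 0.085],
  [0.01, 0.017, 0, 0, 0.085],
])

```text
clock: 2.1
position: [425.1, 362.9, 231.4]
ee_rot: [0.993, 0.119, 0.0, -0.0]
contact_force: [0.1, 0.0, -0.1]
gripper_width: 85.3
```

drive_tool([
  [0, 0, 0, 0, 0.085],
  [0, 0, 0, 0, 0.085],
])

```text
clock: 2.3
position: [424.6, 363.7, 231.4]
ee_rot: [0.993, 0.119, 0.0, -0.0]
contact_force: [-0.5, 0.3, 0.1]
gripper_width: 85.0
```

```bash
cat >> h.py <<'E'
from scipy.spatial.transform import Rotation as Ro
def rel(target):
    s=arm.read_state();R=Ro.from_quat(s["ee_rot"]).as_matrix()
    x=R[:,0];print("clk",round(s["clock"],2),"pos",s["position"].round(1),"yaw",np.degrees(np.arctan2(x[1],x[0])).round(2),"z",R[:,2].round(4),"F",s["contact_force"].round(2),"M",s["wrist_torque"].round(2),"w",round(s["gripper_width"],1),"\n need tool mm",(R.T@(np.array(target)-s["position"])).round(1))
E
python3 -c "
from h import *
rel((423.3,363.4,43))"
```

```text
clk 2.3 pos [424.6 363.7 231.4] yaw 13.64 z [-0.e+00  2.e-04 -1.e+00] F [-0.51  0.29  0.08] M [ 0.01  0.03 -0.06] w 85.0 
 need tool mm [ -1.3  -0.  188.4]
```

drive_tool([
  [-0.001, 0, 0.02, 0, 0.085],
  [0, 0, 0.02, 0, 0.085],
  [0, 0, 0.02, 0, 0.085],
  [0, 0, 0.02, 0, 0.085],
  [0, 0, 0.02, 0, 0.085],
  [0, 0, 0.02, 0, 0.085],
  [0, 0, 0.02, 0, 0.085],
  [0, 0, 0.02, 0, 0.085],
  [0, 0, 0.008, 0, 0.085],
  [0, 0, 0.008, 0, 0.085],
  [0, 0, 0.006, 0, 0.085],
  [0, 0, 0.004, 0, 0.085],
  [0, 0, 0.001, 0, 0.085],
  [0, 0, 0, 0, 0.085],
])

```text
clock: 3.7
position: [423.3, 364.4, 44.6]
ee_rot: [0.993, 0.12, 0.0, -0.0]
contact_force: [-0.2, 0.3, 0.0]
gripper_width: 84.9
```

```bash
python3 -c "
from h import *
rel((423.3,363.4,43))
im,d=arm.get_image('side');cv2.imwrite('pics/s2.png',cv2.resize(im[100:225,260:440],(720,500)))
im,d=arm.get_image('top');cv2.imwrite('pics/t2.png',cv2.resize(im[190:310,180:340],(640,480)))"
```

```text
clk 3.7 pos [423.3 364.4  44.6] yaw 13.74 z [ 4.e-04  5.e-04 -1.e+00] F [-0.24  0.31  0.  ] M [ 0.01  0.06 -0.02] w 84.9 
 need tool mm [-0.3  1.   1.6]
```

View pics/s2.png

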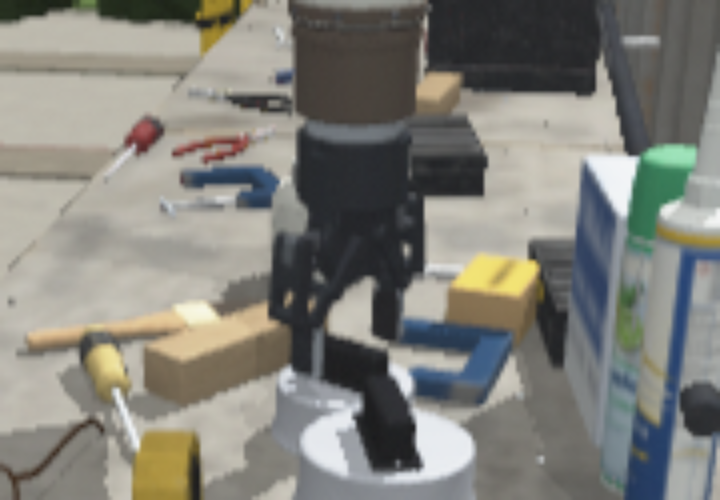

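View pics/t2.png

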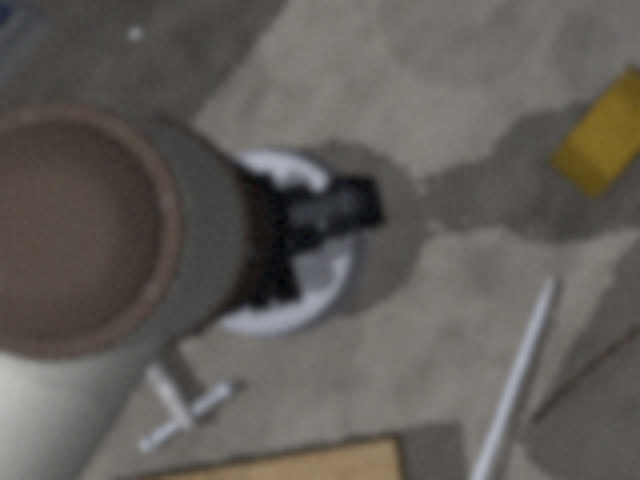

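The fingers straddle the bar (side crop: fingers at about x=305 and x=385). Now I'll close the gripper.

drive_tool([
  [0, 0.001, 0.001, 0, 0.06],
  [0, 0, 0, 0, 0.035],
  [0, 0, 0, 0, 0.01],
  [0, 0, 0, 0, 0.0],
  [0, 0, 0, 0, 0.0],
  [0, 0, 0, 0, 0.0],
  [0, 0, 0, 0, 0.0],
  [0, 0, 0, 0, 0.0],
])

```text
clock: 4.6
position: [423.5, 363.4, 43.5]
ee_rot: [0.993, 0.12, 0.0, -0.0]
contact_force: [0.1, 1.1, 1.5]
gripper_width: 18.9
```

```bash
python3 -c "
from h import *
rel((423.3,363.4,43))"
```

```text
clk 4.6 pos [423.5 363.4  43.5] yaw 13.74 z [ 3.e-04  3.e-04 -1.e+00] F [0.09 1.07 1.47] M [-0.02  0.1   0.01] w 18.9 
 need tool mm [-0.2 -0.1  0.5]
```

drive_tool([
  [0, 0, -0.003, 0, 0.0],
  [0, 0, -0.006, 0, 0.0],
  [0, 0, -0.01, 0, 0.0],
  [0, 0, -0.015, 0, 0.0],
  [0, 0, -0.015, 0, 0.0],
  [0, 0, -0.015, 0, 0.0],
  [0, 0, -0.015, 0, 0.0],
  [0, 0, -0.015, 0, 0.0],
  [0, 0, -0.015, 0, 0.0],
  [0, 0, -0.01, 0, 0.0],
  [0, 0, -0.006, 0, 0.0],
  [0, 0, -0.003, 0, 0.0],
  [0, 0, 0, 0, 0.0],
  [0, 0, 0, 0, 0.0],
])

```text
clock: 6.0
position: [423.1, 362.9, 170.6]
ee_rot: [0.993, 0.119, -0.001, 0.0]
contact_force: [0.3, -0.7, -2.1]
gripper_width: 18.9
```

```bash
python3 -c "
from h import *
rel((452,21.6,172))
im,d=arm.get_image('side');cv2.imwrite('pics/s3.png',cv2.resize(im[80:240,220:440],(770,560)))"
```

```text
clk 6.0 pos [423.1 362.9 170.6] yaw 13.72 z [-0.001  -0.0011 -1.    ] F [ 0.29 -0.68 -2.09] M [-0.04 -0.03 -0.04] w 18.9 
 need tool mm [-52.9 338.4  -1. ]
```

View pics/s3.png

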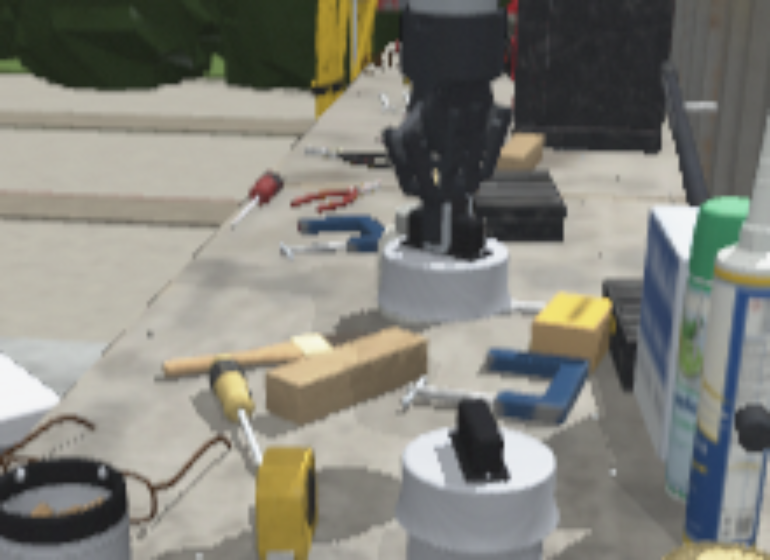

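The cap hangs level with both parts (force about 2.1–2.6 N down). Now I'll carry it over to the canister.

drive_tool([
  [0, 0.005, 0, 0, 0],
  [-0.001, 0.01, 0, 0, 0],
  [-0.003, 0.018, 0, 0, 0],
  [-0.003, 0.018, 0, 0, 0],
  [-0.003, 0.018, 0, 0, 0],
  [-0.003, 0.018, 0, 0, 0],
  [-0.003, 0.018, 0, 0, 0],
  [-0.003, 0.018, 0, 0, 0],
  [-0.003, 0.018, 0, 0, 0],
  [-0.003, 0.018, 0, 0, 0],
  [-0.003, 0.018, 0, 0, 0],
  [-0.003, 0.018, 0, 0, 0],
  [-0.003, 0.018, 0, 0, 0],
  [-0.003, 0.018, 0, 0, 0],
  [-0.003, 0.018, 0, 0, 0],
  [-0.003, 0.018, 0, 0, 0],
  [-0.003, 0.018, 0, 0, 0],
  [-0.003, 0.018, 0, 0, 0],
  [-0.003, 0.018, 0, 0, 0],
  [-0.001, 0.01, 0, 0, 0],
])

```text
clock: 8.05
position: [450.1, 27.4, 171.3]
ee_rot: [0.993, 0.119, -0.0, 0.0]
contact_force: [-0.7, -0.1, -2.6]
gripper_width: 19.2
```

drive_tool([
  [0, 0.005, 0, 0, 0],
  [0, 0.002, 0, 0, 0],
  [0, 0, 0, 0, 0],
  [0, 0, 0, 0, 0],
])

```text
clock: 8.45
position: [452.2, 22.7, 171.3]
ee_rot: [0.993, 0.12, 0.0, -0.0]
contact_force: [0.5, -0.6, -2.7]
gripper_width: 18.9
```

```bash
python3 -c "
from h import *
rel((452,21.6,170.6))
for n in ('side','top'):
  im,d=arm.get_image(n);cv2.imwrite(f'pics/{n}4.png',im);np.save(f'pics/{n}4.npy',d)
a=cv2.imread('pics/side4.png')[110:270,170:290];b=cv2.imread('pics/top4.png')[150:310,350:470]
cv2.imwrite('pics/c4.png',np.hstack([cv2.resize(a,(390,520)),cv2.resize(b,(390,520))]))"
```

```text
clk 8.45 pos [452.2  22.7 171.3] yaw 13.77 z [ 1.e-04  1.e-04 -1.e+00] F [ 0.54 -0.59 -2.75] M [-0.03  0.    0.04] w 18.9 
 need tool mm [-0.5  1.   0.7]
```

View pics/c4.png

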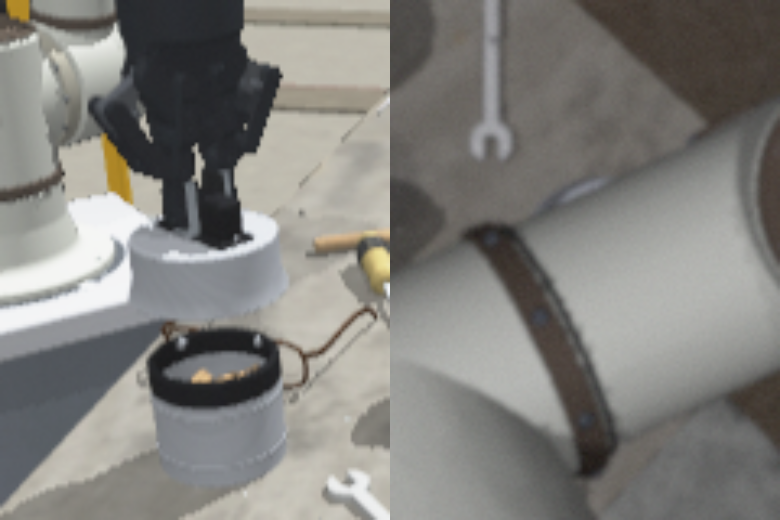

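Run:
```python
from h import *
S=cv2.imread('pics/side4.png').astype(int);D=cloud('side',np.load('pics/side4.npy'))
# silhouettes of the canister body and cap skirt, by depth cloud: fit left/right extents per row
import itertools
d=np.load('pics/side4.npy')
for nm,(cx,cy),zr,r in(("cap",(452.2,22.7),(138,162),48.5),("can",(452,21.6),(25,70),44)):
    m=(D[...,2]>zr[0])&(D[...,2]<zr[1])&(np.hypot(D[...,0]-cx,D[...,1]-cy)<65)
    pr=m&(np.arange(640)[None]<300)
    P=D[pr][:,:2]
    from scipy.optimize import least_squares
    f=lambda q:np.hypot(P[:,0]-q[0],P[:,1]-q[1])-r
    s=least_squares(f,(cx,cy),loss='soft_l1');print(nm,len(P),s.x.round(2),np.std(s.fun).round(2))
    # tangent-based: mid-angle of left/right silhouette columns
    for v in np.unique(np.argwhere(pr)[:,0])[::3]:
        c=np.argwhere(pr[v])[:,0];
        if len(c)>20: print(v,c.min(),c.max(),(c.min()+c.max())/2, "pred mid at z",D[v,c,2].mean().round(), round(proj('side',(cx,cy,np.median(D[v,c,2])))[0],2))
```

```text
cap 516 [451.39  21.98] 1.06
194 211 256 233.5 pred mid at z 155.0 233.17
197 210 254 232.0 pred mid at z 149.0 233.5
200 212 249 230.5 pred mid at z 144.0 233.76
203 218 239 228.5 pred mid at z 139.0 233.99
can 987 [452.19  19.56] 4.73
218 226 251 238.5 pred mid at z 63.0 236.93
221 220 250 235.0 pred mid at z 56.0 237.26
224 220 255 237.5 pred mid at z 52.0 237.36
233 217 256 236.5 pred mid at z 63.0 236.84
236 217 256 236.5 pred mid at z 55.0 237.13
239 218 257 237.5 pred mid at z 47.0 237.43
242 218 255 236.5 pred mid at z 41.0 237.76
245 219 251 235.0 pred mid at z 35.0 238.02
248 222 246 234.0 pred mid at z 29.0 238.32
```

drive_tool([
  [0, 0.001, 0.003, 0, 0],
  [0, 0, 0.008, 0, 0],
  [0, 0, 0.01, 0, 0],
  [0, 0, 0.01, 0, 0],
  [0, 0, 0.008, 0, 0],
  [0, 0, 0.006, 0, 0],
  [0, 0, 0.003, 0, 0],
  [0, 0, 0.002, 0, 0],
  [0, 0, 0, 0, 0],
  [0, 0, 0, 0, 0],
])

```text
clock: 9.55
position: [452.7, 21.4, 121.6]
ee_rot: [0.993, 0.12, 0.0, -0.0]
contact_force: [-0.5, 0.4, -3.0]
gripper_width: 19.1
```

```bash
python3 -c "
from h import *
rel((452,21.6,102.5))
im,d=arm.get_image('side')
a=im[130:270,170:290];cv2.imwrite('pics/c5.png',cv2.resize(a,(480,560)))"
```

```text
clk 9.55 pos [452.7  21.4 121.6] yaw 13.74 z [ 7.e-04  2.e-04 -1.e+00] F [-0.48  0.42 -2.96] M [-0.02 -0.02 -0.  ] w 19.1 
 need tool mm [-0.6 -0.3 19.1]
```

View pics/c5.png

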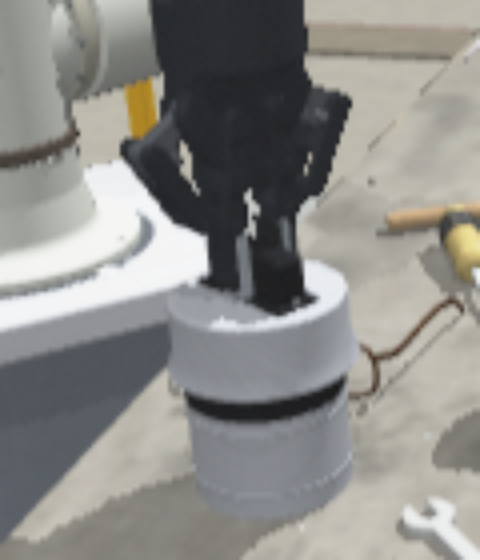

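The skirt is started squarely over the neck (side crop: cap 168–360, canister 188–352, which matches perspective). Now a slow press.

drive_tool([
  [0, 0, 0.002, 0, 0],
  [0, 0, 0.002, 0, 0],
  [0, 0, 0.002, 0, 0],
  [0, 0, 0.002, 0, 0],
  [0, 0, 0, 0, 0],
  [0, 0, 0, 0, 0],
])

```text
clock: 10.2
position: [452.4, 21.3, 113.2]
ee_rot: [0.993, 0.12, -0.0, 0.0]
contact_force: [-0.5, -0.1, -3.1]
gripper_width: 19.1
```

drive_tool([
  [0, 0, 0.002, 0, 0],
  [0, 0, 0.002, 0, 0],
  [0, 0, 0, 0, 0],
])

```text
clock: 10.5
position: [452.8, 21.4, 109.5]
ee_rot: [0.993, 0.12, 0.0, 0.0]
contact_force: [0.0, -0.4, 0.9]
gripper_width: 19.0
```

```bash
python3 -c "
from h import *
rel((452,21.6,102.5))"
```

```text
clk 10.5 pos [452.8  21.4 109.5] yaw 13.75 z [ 9.e-04  1.e-04 -1.e+00] F [ 0.   -0.41  0.89] M [-0.08  0.03  0.01] w 19.0 
 need tool mm [-0.7 -0.4  7. ]
```

Contact with the balls has begun, with no sideways force. I'll keep pressing.

drive_tool([
  [0, 0, 0.0015, 0, 0],
  [0, 0, 0.0015, 0, 0],
  [0, 0, 0, 0, 0],
])

```text
clock: 10.8
position: [451.6, 21.2, 105.4]
ee_rot: [0.993, 0.119, -0.001, -0.0]
contact_force: [0.1, -1.1, -3.1]
gripper_width: 19.0
```

drive_tool([
  [0, 0, 0.0015, 0, 0],
  [0, 0, 0.0015, 0, 0],
  [0, 0, 0, 0, 0],
])

```text
clock: 11.1
position: [452.2, 21.3, 102.9]
ee_rot: [0.993, 0.12, -0.0, 0.0]
contact_force: [-0.4, 0.2, -1.6]
gripper_width: 19.2
```

drive_tool([
  [0, 0, 0.001, 0, 0],
  [0, 0, 0.001, 0, 0],
  [0, 0, 0, 0, 0],
])

```text
clock: 11.4
position: [452.6, 21.4, 101.8]
ee_rot: [0.993, 0.12, 0.0, 0.0]
contact_force: [-1.3, -0.1, 1.7]
gripper_width: 18.6
```

drive_tool([
  [0, 0, 0.001, 0, 0],
  [0, 0, 0, 0, 0],
  [0, 0, 0, 0, 0],
])

```text
clock: 11.7
position: [452.6, 21.4, 101.7]
ee_rot: [0.993, 0.12, 0.0, 0.0]
contact_force: [-4.8, 1.0, 10.2]
gripper_width: 19.3
```

drive_tool([
  [0, 0, 0.001, 0, 0],
  [0, 0, 0, 0, 0],
  [0, 0, 0, 0, 0],
])

```text
clock: 12.0
position: [452.6, 21.4, 101.7]
ee_rot: [0.993, 0.12, 0.001, 0.0]
contact_force: [-7.9, 1.6, 17.9]
gripper_width: 19.2
```

drive_tool([
  [0, 0, 0.001, 0, 0],
  [0, 0, 0, 0, 0],
  [0, 0, 0, 0, 0],
])

```text
clock: 12.3
position: [452.7, 21.4, 101.7]
ee_rot: [0.993, 0.12, 0.001, 0.0]
contact_force: [-10.2, 1.4, 25.2]
gripper_width: 18.8
```

```bash
python3 -c "
from h import *
rel((452,21.6,102.5))"
```

```text
clk 12.3 pos [452.7  21.4 101.7] yaw 13.81 z [ 1.4e-03 -4.0e-04 -1.0e+00] F [-10.18   1.42  25.25] M [ 0.54  2.97 -0.1 ] w 18.8 
 need tool mm [-0.7 -0.4 -0.8]
```

Solid stop at 101.7 (home was expected at about 102.5) with roughly 28 N of push. Before that the force had dropped, which suggests the snap. Next I'll unload and start the lift gently.

drive_tool([
  [0, 0, -0.001, 0, 0],
  [0, 0, -0.001, 0, 0],
  [0, 0, -0.001, 0, 0],
  [0, 0, 0, 0, 0],
])

```text
clock: 12.7
position: [452.7, 21.4, 101.8]
ee_rot: [0.993, 0.12, 0.0, -0.0]
contact_force: [-2.1, 0.7, 5.6]
gripper_width: 19.3
```

```bash
python3 -c "
from h import *
rel((452,21.6,101.7))
im,d=arm.get_image('side')
a=im[130:270,170:290];cv2.imwrite('pics/c6.png',cv2.resize(a,(480,560)))"
```

```text
clk 12.7 pos [452.7  21.4 101.8] yaw 13.74 z [ 7.e-04  1.e-04 -1.e+00] F [-2.15  0.69  5.64] M [ 0.17  0.72 -0.05] w 19.3 
 need tool mm [-0.6 -0.3  0.1]
```

View pics/c6.png

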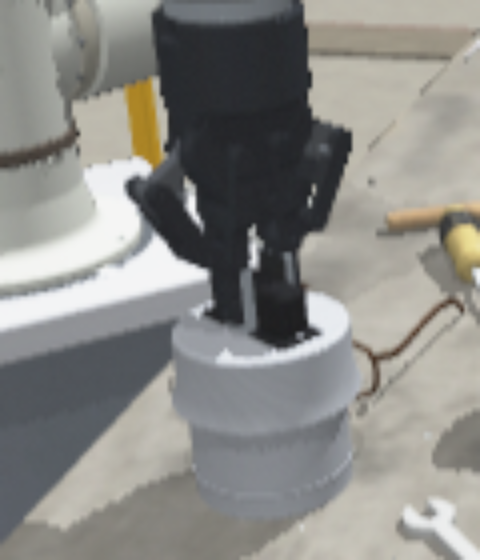

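The cap is down, the black neck is hidden, and the canister has not moved (base at 200–350 in the crop, as before). Now a slow lift.

drive_tool([
  [0, 0, -0.001, 0, 0],
  [0, 0, -0.001, 0, 0],
  [0, 0, -0.001, 0, 0],
  [0, 0, -0.001, 0, 0],
  [0, 0, -0.001, 0, 0],
  [0, 0, 0, 0, 0],
])

```text
clock: 13.35
position: [452.5, 21.4, 106.4]
ee_rot: [0.993, 0.12, 0.0, 0.0]
contact_force: [0.6, 0.5, -1.6]
gripper_width: 18.6
```

drive_tool([
  [0, 0, -0.0015, 0, 0],
  [0, 0, -0.0015, 0, 0],
  [0, 0, -0.0015, 0, 0],
  [0, 0, -0.0015, 0, 0],
  [0, 0, 0, 0, 0],
])

```text
clock: 13.85
position: [452.6, 21.5, 112.7]
ee_rot: [0.993, 0.12, 0.0, -0.0]
contact_force: [-0.2, -0.5, -1.6]
gripper_width: 19.1
```

```bash
python3 -c "
from h import *
rel((452.6,21.4,201.7))"
```

```text
clk 13.85 pos [452.6  21.5 112.7] yaw 13.74 z [ 8.e-04  3.e-04 -1.e+00] F [-0.24 -0.51 -1.63] M [-0.   -0.06 -0.02] w 19.1 
 need tool mm [  0.   0. -89.]
```

The load has fallen to about 1.6–1.9 N, which is the cap alone. I'll lift the rest of the way to 10 cm.

drive_tool([
  [0, 0, -0.003, 0, 0],
  [0, 0, -0.003, 0, 0],
  [0, 0, -0.004, 0, 0],
  [0, 0, -0.004, 0, 0],
  [0, 0, -0.006, 0, 0],
  [0, 0, -0.008, 0, 0],
  [0, 0, -0.01, 0, 0],
  [0, 0, -0.01, 0, 0],
  [0, 0, -0.01, 0, 0],
  [0, 0, -0.01, 0, 0],
  [0, 0, -0.008, 0, 0],
  [0, 0, -0.006, 0, 0],
  [0, 0, -0.004, 0, 0],
  [0, 0, -0.003, 0, 0],
  [0, 0, 0, 0, 0],
  [0, 0, 0, 0, 0],
  [0, 0, 0, 0, 0],
  [0, 0, 0, 0, 0],
])

```text
clock: 15.65
position: [452.3, 21.3, 201.0]
ee_rot: [0.993, 0.12, -0.0, 0.0]
contact_force: [0.2, 0.2, -1.9]
gripper_width: 19.1
```

Run:
```python
from h import *
rel((452.6,21.4,201.7))
im,d=arm.get_image('side');np.save('pics/side7.npy',d);C=cloud('side',d)
cv2.imwrite('pics/c7.png',cv2.resize(im[100:270,170:290],(400,567)));cv2.imwrite('pics/s7.png',im)
P=C[(abs(C[...,0]-452)<60)&(abs(C[...,1]-21)<60)&(C[...,2]>70)&(C[...,2]<115)]
print(len(P),np.histogram(P[:,2],np.arange(70,116,4)))
g=C[np.hypot(C[...,0]-452,C[...,1]-21.5)<36];g=g[(g[:,2]<115)];print("inside-mouth z",np.percentile(g[:,2],[5,25,50,75,95]).round(1))
t,_=arm.get_image('top');cv2.imwrite('pics/t7.png',t)
```

```text
clk 15.65 pos [452.3  21.3 201. ] yaw 13.73 z [-7.e-04 -3.e-04 -1.e+00] F [ 0.16  0.19 -1.93] M [ 0.03 -0.02  0.01] w 19.1 
 need tool mm [ 0.4 -0.  -0.7]
770 (array([ 65,  69, 107, 489,   7,   8,  24,   1,   0,   0,   0]), array([ 70,  74,  78,  82,  86,  90,  94,  98, 102, 106, 110, 114]))
inside-mouth z [82.5 83.1 83.7 84.3 95.2]
```

View pics/c7.png

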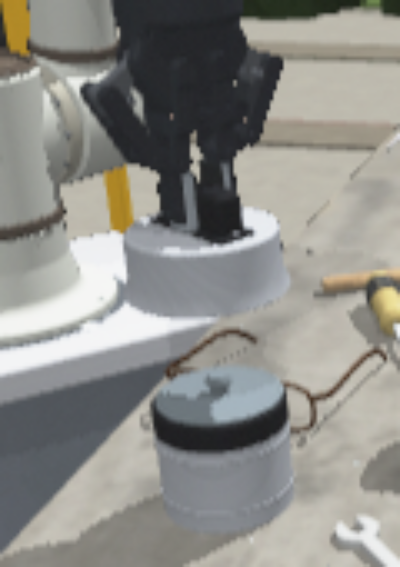

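View pics/t7.png

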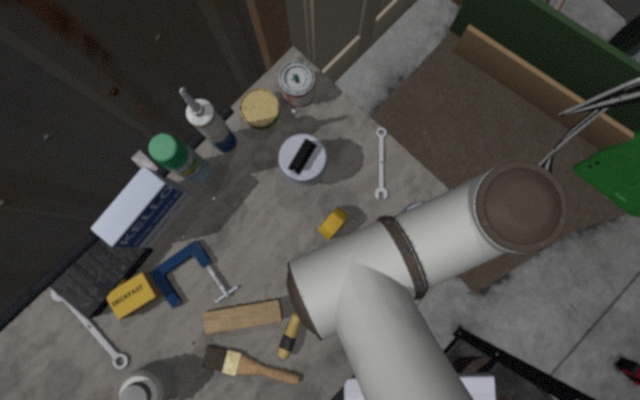

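Run:
```python
from h import *
C=cloud('side',np.load('pics/side7.npy'))
r=np.hypot(C[...,0]-452,C[...,1]-21.5)
P=C[(r<40)&(r>14)&(C[...,2]>78)&(C[...,2]<90)]
k=np.linalg.lstsq(np.c_[P[:,:2]-[452,21.5],np.ones(len(P))],P[:,2],rcond=None)[0];print("flange plane slope, z",k.round(3))
rel((452.6,21.4,201.7));print(arm.job_done())
```

```text
flange plane slope, z [-4.0000e-03 -2.0000e-03  8.3561e+01]
clk 15.75 pos [452.3  21.3 201.1] yaw 13.73 z [-5.e-04 -2.e-04 -1.e+00] F [ 0.13  0.5  -1.63] M [-0.02  0.   -0.02] w 19.4 
 need tool mm [ 0.3 -0.  -0.6]
the job is handed in; nothing more can be done
None
```

The inner lid is seated in the canister mouth, and the gripper is holding the outer cap upright about 99 mm above where it sat. I picked the lid set up by its grip bar, lowered it onto the canister and pressed with about 28 N until it stopped solidly. Then I lifted the cap off alone and handed the job in at 15.75 s.

**Last checks:**
- **Inner lid:** the flange top measures z ≈ 83.6 mm against 83 expected, and it is level to within 0.3°.
- **Cap alone:** the load on the wrist is 1.6–1.9 N, which matches the cap without the inner lid.
- **Canister and bench:** the canister is upright and in the same place. The closed canister, tape measure and spanner look unmoved, though the arm hid part of the bench in the last top view.

**Small disagreements:** the stop came at a tool height of 101.7 mm instead of the predicted 102.5, which I put down to calibration and grasp height. A sideways force of about 10 N built up at full press and went away when I unloaded. The snap itself showed only as a drop in force between readings.

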